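Lock the cams with the setting plate, then ease the timing pin out and hold it

TASK

Take the cam setting plate out of its wooden stand and push it fully home, upright and centred, in the slots across the two camshaft ends, and let go of it. Only then draw the timing pin straight up out of its bore by about 30 mm, so that the groove round its shank is in the open but its lower half stays in the bore, without forcing it sideways, and finish while holding it there. Leave the plate home and the other things on the bench where they are.

Things in the scene. Friction and masses are not known exactly. Their poses are not given: they have to be found in the camera images.
- carrier: aluminium cam carrier casting, fixed, 150 (x) x 112 (y) x 80 mm high, left or right on the bench; origin under its centre, z up. On its flat top: at x = -48 mm two round steel camshaft ends (34 mm diameter, 20 mm high, at y = +27 and -27 mm), each cut by a slot along y, 7 mm wide, 20 mm deep, in one line; at x = +48 mm the upright bore with the timing pin
- cam_slot (a point): floor of the slots, midway between the two camshaft ends, on the casting's top face (80 mm above the bench; the cams' tops are 20 mm higher); x across the slots, y along them
- bore_mouth (a point): centre of the mouth of the timing pin's bore, on the casting's top face; the bore is 19 mm wide, 68 mm deep, upright
- plate: cam setting plate, loose, upright: steel, 5 mm thick (x), 84 wide (y), 46 high, the lowest 3 mm only 3 mm thick; on top a dark grip bar 14 mm thick (x), 52 wide (y), 46 to 76 mm above the lower edge; 0.13 to 0.2 kg; origin at the centre of its lower edge, z up; a half turn makes no difference. Starts in the stand's slot, lower edge 18 mm above the bench
- plate_grip (a point): centre of the plate's grip bar, 61 mm above its lower edge
- stand: wooden tool block, fixed, 56 (x) x 120 (y) x 40 mm high, with a slot along y in the middle of its top, 8 mm wide, 88 long, 22 deep, that holds the setting plate; origin under its centre; on the other side of the bench from the casting
- pin: timing pin, loose, steel: shank 18 mm diameter, 60 mm long, in the bore with 0.5 mm of play all round, a 3 mm groove round it 22 to 25 mm below the collar; above it a collar 26 mm diameter, 14 high, resting on the casting, then a dark knob 30 mm diameter, 24 high; 0.2 to 0.42 kg; origin at its foot, z up along it (at the start 60 mm below the casting's top)
- pin_knob (a point): a point on the pin's axis inside its knob, 27 mm above the underside of the collar, 11 mm below the knob's top
- socket: bystander: steel socket, 28 mm diameter, 36 mm high, near the middle of the bench; origin under its centre
- sprocket: bystander: steel sprocket with a hub, 40 mm diameter, 24 mm high, near the middle of the bench; origin under its centre
- wrench: bystander: wrench, 170 mm long, lying across the bench beyond the work; origin at its middle
- piston: bystander: aluminium piston, 72 mm diameter, 52 mm high, far left; origin under its centre
- oil: bystander: orange oil bottle, 76 mm diameter, 190 mm high, far right; origin under its centre
- oilcan: bystander: red oil can with a spout, 64 mm diameter, 155 mm high, far left; origin under its centre
Things that resemble listed ones, but are neither listed nor needed, are in the scene too. There is more than one size of the pin; the one meant has the size given above. Leave any green look-alike of the plate alone.

How it is judged (in metres and radians):
On the way, in this order (a step that is already met when the one before it is completed fails the run):
1. the setting plate is home in both cam slots and let go (z of plate in the frame of cam_slot between -0.003 and 0.003 m and horizontal distance between plate and cam_slot below 0.01 m and angle between the x axis of plate and the x axis of cam_slot, either way round below 0.12 rad and angle between plate's own z axis and vertical below 0.15 rad and contact force between the fingers and plate below 0.3 N), for 0.2 s.
2. the timing pin is drawn up so that its groove is in the open (z of pin in the frame of bore_mouth above -0.035 m and contact force between the fingers and pin above 2 N), for 0.2 s.
At the end, for the whole second after the job is handed in: plate released in both cam slots: within 3 mm of the slot floor, 10 mm of centre, 0.12 rad of the slot line, 0.15 rad of upright; the gripper holds the pin still, drawn up 24 to 37 mm, within 3 mm of the bore axis and 0.05 rad of upright, pressing on the casting with under 20 N (all of step 1 and contact force between the arm and plate below 0.3 N and z of pin in the frame of bore_mouth between -0.036 and -0.023 m and horizontal distance between pin and bore_mouth below 0.003 m and angle between pin's own z axis and vertical below 0.05 rad and linear speed of pin below 0.01 m/s and contact force between the fingers and pin above 2 N and contact force between pin and carrier below 20 N); the arm keeps its last pose, push and grip.
It fails at once if the pin is lifted before the plate is home (z of pin in the frame of bore_mouth above -0.054 m and (z of plate in the frame of cam_slot above 0.004 m or horizontal distance between plate and cam_slot above 0.012 m)).
It fails at once if the pin is drawn nearly or wholly out of its bore (z of pin in the frame of bore_mouth above -0.012 m).
It fails at once if the pin is forced sideways in its bore (contact force between pin and carrier above 80 N).
It fails at once if a bystander is knocked about (distance of any of socket, sprocket, wrench, piston, oil, oilcan from where it was at the start of the episode above 0.03 m).
It also fails if it takes over 51 s, if anything falls off the work surface, if the arm or the gripper's body presses on something with over 40 N, if the wrist force passes 120 N, or if a joint passes its speed limit or range.

ROBOT

A 7-joint arm with a two-finger parallel gripper is mounted at the origin on the work surface. World frame = base frame: x ahead of the robot, y to its left, z up, the work surface at z = 0. Lengths are in m, angles in degrees, forces in N, time in s.
With the tool pointing down it reaches from about 0.4 to 0.875 m from the base axis. Payload 19.3 kg.
Tool frame: the origin (TCP) lies between the finger pads; the fingertips stand finger_overhang ahead of it and the grasp point (between the pads) is the TCP (finger_overhang is the distance from the TCP to the fingertips, in m); z points along the fingers, y is the direction in which the jaws open and shut (so a half turn about z gives the same grasp; the last joint's range is limited). The gripper opens to 85 mm and grips with 20 to 120 N. Pads are 22 mm wide; open, the fingers measure 114 mm over their backs; the gripper's body (76 mm by 85 mm) begins 54 mm behind the grasp point. The pads swing forward as they close: fully open they stand 13 mm farther back than shut.
Start: joints at [-80.455, 29.874, -2.08, 91.645, 1.215, 58.505, -6.463], TCP at [0.147, 0.608, 0.25] pointing down, gripper open.
Joint ranges: [-166.77, 166.77], [-17.47, 122.26], [-85.68, 81.53], [9.62, 139.38], [-72.42, 252.41], [9.2, 110.78], [-144.41, 144.41]. Speed limits (degrees/s): [108.29, 108.29, 136.94, 136.94, 172.46, 172.46, 172.46].

INTERFACE

Orientations are given as a 3x3 rotation matrix whose columns are the frame's x, y, z axes.
In Python, from plant import * gives the robot as it stands. Calls block until the motion is done:
- move_to(position, orientation): joint-space move of the TCP to a pose.
- servo_line(position, ori=None, rate=0.15, threshold=None): straight line of the TCP; ori=None keeps the orientation; rate is the mean speed in m/s. With threshold (N) it stops when the force on the tool has changed by that much, and returns True; else False.
- set_joints(angles): joint-space move.
- set_gripper(opening, f_grip=None): finger opening in m; f_grip is the grip in N (None keeps the last); returns when the fingers have stopped.
- pause(seconds).
- ik(position, orientation): joint angles nearest the present ones, or None.
- state(): the state.
- grab_frame(name): name is "scene" or "top"; returns the picture (480x640x3 uint8, red, green, blue); there is no depth.
- calibration(name): a dict with "vfov" (degrees; the focal length in pixels is half the picture's height over the tangent of half this angle, whatever the lens; pixels are square), "cx", "cy" (the principal point, pixels), "pose" (4x4, takes a point from camera to world coordinates). Camera axes: x right, y up, looking along -z (the intrinsics and any distortion apply to the point x, -y, -z); pixel columns grow to the right and rows downward; lengths in m; the calibration is good to about 2 mm. A picture is of the moment at which its call begins. calibration takes no time and is no camera call.
A pose or a line that the arm cannot do raises IKError and nothing moves.
- sign_off(): hands the job in, once; it reports no verdict.
The state is a dict: "clock": time; "qpos": joint angles; "dq": joint speeds; "tau": joint torques, N m; "position": TCP position; "ee_rot": TCP orientation; "force": force on the tool from outside, world axes, zero at the start; "wrist_torque": the same for the moment, N m; "finger_gap": finger opening in m.
Only numpy, scipy, OpenCV 4.12 (cv2) and the standard library are available. Lean on these libraries where they do the work, as an engineer would, in place of code of your own. Each camera call takes 0.05 s, during which the arm holds its last target. There are 200 camera calls.

## Working session

There is one attempt and no reset: what is moved stays moved. The work goes in short steps, each a Python script; the robot and the scene stay as the last script left them, time stands still between calls to the robot, and variables do not carry over. Pictures are saved under pics/ and viewed, about 8 in all and at most 12, crops included, and the job is handed in when it is done.

```bash
ls; mkdir -p pics
python3 - <<'E'
from plant import *
import cv2,numpy as np
for n in("scene","top"):
    c=calibration(n);print(n,c)
    cv2.imwrite(f"pics/{n}0.png",grab_frame(n)[:,:,::-1])
s=state();print(s)
try: print(finger_overhang)
except Exception as e: print(e)
E
```

```text
pics
scene {'vfov': 55.190677441405285, 'cx': 318.51755434119514, 'cy': 247.68536233266164, 'pose': array([[ 0.81602693, -0.33680462,  0.46974748,  1.01011444],
       [ 0.57800673,  0.4714439 , -0.66606972, -0.5907759 ],
       [ 0.00287577,  0.81504803,  0.57938626,  0.61052026],
       [ 0.        ,  0.        ,  0.        ,  1.        ]])}
top {'vfov': 45.603471695090484, 'cx': 322.8709003907475, 'cy': 235.83410796004068, 'pose': array([[-0.02198078,  0.99782538, -0.06213987,  0.47958426],
       [-0.99975189, -0.02216233, -0.00223386,  0.00901789],
       [-0.00360616,  0.06207535,  0.99806495,  1.51612702],
       [ 0.        ,  0.        ,  0.        ,  1.        ]])}
{'clock': 0.1, 'qpos': array([-80.45277718,  29.9047149 ,  -2.08275555,  91.66643613,
         1.21270429,  58.50667177,  -6.46359119]), 'dq': array([ 0.04698458,  0.04225907, -0.042581  , -0.10612185, -0.05262997,
        0.09574971,  0.0812951 ]), 'tau': array([ 3.95336567e-03, -9.28481841e+01,  1.98420346e+00, -3.70526040e+01,
        1.81462057e-02,  5.41003305e-03,  2.10921661e-05]), 'position': array([0.14658639, 0.60730069, 0.24981967]), 'ee_rot': array([[-9.72081635e-01,  2.34642822e-01, -2.02828693e-04],
       [ 2.34642908e-01,  9.72081167e-01, -9.54135379e-04],
       [-2.67150654e-05, -9.75089793e-04, -9.99999524e-01]]), 'force': array([-0.62143982, -0.41639479, -0.34142471]), 'wrist_torque': array([ 0.05845628,  0.01363105, -0.04035411]), 'finger_gap': 0.08546027963503022}
0.019
```

View pics/top0.png

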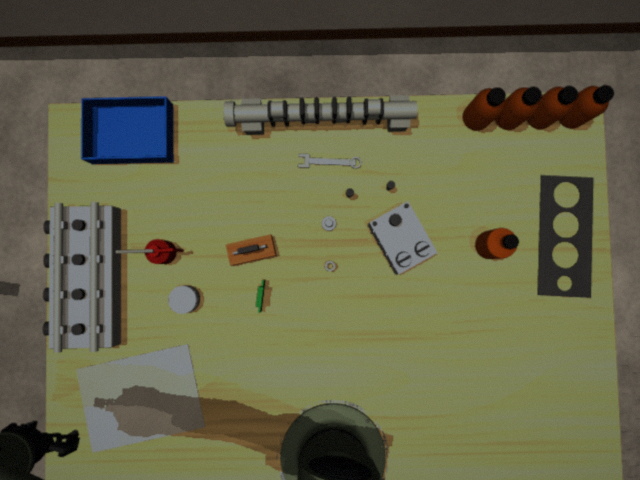

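View pics/scene0.png

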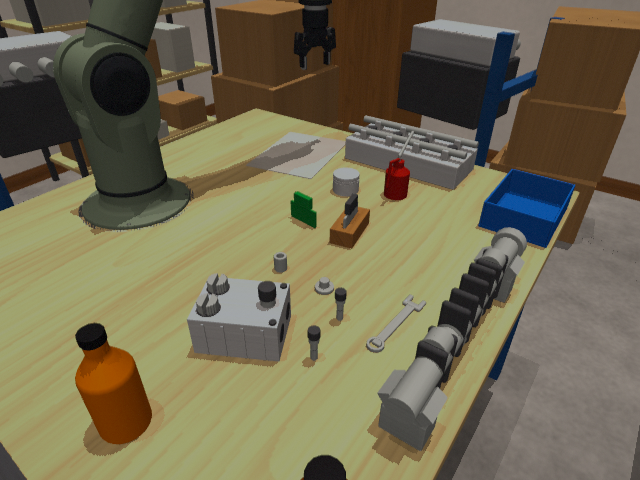

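Top view:
- **Plate candidates:** the dark grip bar in the orange stand at (250,250) is the one meant. The green look-alike at (262,295) is not.
- **Pin candidates:** the dark knob on the casting at (396,221), and loose pins at (350,193) and (390,186). The dark spots at (376,207) and (405,207) look like bolts. The knob in the casting's bore is the one meant.

Next I'll check both choices in one close crop.

Run:
```python
import cv2,numpy as np
t=cv2.imread("pics/top0.png");s=cv2.imread("pics/scene0.png")
def c(im,x,y,w,h): return cv2.resize(np.clip(im[y:y+h,x:x+w]*1.3,0,255).astype('uint8'),(400,300),interpolation=cv2.INTER_CUBIC)
a=np.vstack([np.hstack([c(t,362,196,80,60+20),c(t,215,225,80,60)]),np.hstack([c(s,180,265,120,90),c(s,310,180,80,60)])])
a[:300,:400]=cv2.resize(np.clip(t[194:278,352:464]*1.3,0,255).astype('uint8'),(400,300),interpolation=cv2.INTER_CUBIC)
cv2.imwrite("pics/crop1.png",a)
```

```text
(no output)
```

View pics/crop1.png

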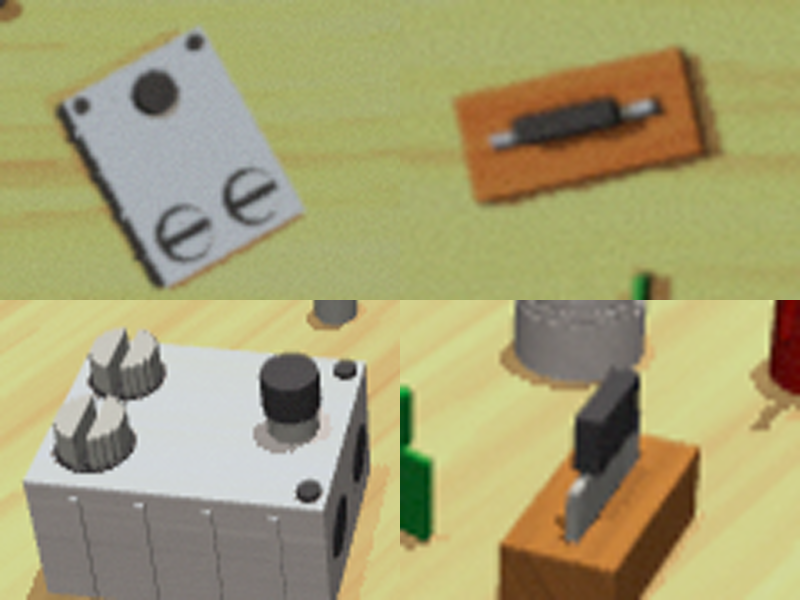

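The crop confirms both: the steel plate with the dark bar sits in the stand, and the pin with collar and large knob sits in the casting bore. Now I'll measure them.

```bash
cat > h.py <<'E'
from plant import *
import cv2,numpy as np
def K(c): return 240/np.tan(np.radians(c["vfov"]/2))
def ray(n,uv):
    c=calibration(n);f=K(c)
    d=np.array([(uv[0]-c["cx"])/f,-(uv[1]-c["cy"])/f,-1]);return c["pose"][:3,3],c["pose"][:3,:3]@d
def cast(n,uv,z):
    o,d=ray(n,uv);return o+d*(z-o[2])/d[2]
def proj(n,P):
    c=calibration(n);p=np.linalg.inv(c["pose"])@np.r_[P,1];f=K(c)
    return np.array([c["cx"]-f*p[0]/p[2],c["cy"]+f*p[1]/p[2]])
def blobs(mask,box,amin=8):
    x,y,w,h=box;m=np.zeros_like(mask);m[y:y+h,x:x+w]=mask[y:y+h,x:x+w]
    cs,_=cv2.findContours(m,cv2.RETR_EXTERNAL,cv2.CHAIN_APPROX_NONE)
    n,_,st,ce=cv2.connectedComponentsWithStats(m)
    return [(st[i,4],ce[i],st[i,:4]) for i in range(1,n) if st[i,4]>=amin],[c for c in cs if cv2.contourArea(c)>=amin]
def tri(uvt,uvs):
    o1,d1=ray("top",uvt);o2,d2=ray("scene",uvs)
    t=np.linalg.lstsq(np.c_[d1,-d2],o2-o1,rcond=None)[0]
    a,b=o1+t[0]*d1,o2+t[1]*d2;return (a+b)/2,np.linalg.norm(a-b)
def tool(deg): # tool down, jaw (y) axis at this heading
    a=np.radians(deg);y=np.array([np.cos(a),np.sin(a),0]);z=np.array([0,0,-1.]);return np.c_[np.cross(y,z),y,z]
E
python3 - <<'E'
from h import *
np.set_printoptions(precision=4,suppress=True)
t=cv2.imread("pics/top0.png");hsv=cv2.cvtColor(t,cv2.COLOR_BGR2HSV);H,S,V=[hsv[...,i].astype(int) for i in range(3)]
def rect(n,cnt,z):
    w=np.array([cast(n,p[0],z)[:2] for p in cnt],np.float32);r=cv2.minAreaRect(w)
    b=cv2.boxPoints(r);e=b[1]-b[0],b[2]-b[1];L=max(e,key=np.linalg.norm)
    return np.array(r[0]),np.array(r[1]),np.degrees(np.arctan2(L[1],L[0]))%180
print("stand",[rect("top",c,.04) for c in blobs(((H<17)&(S>110)&(V>60)).astype('uint8')*255,(215,225,75,50),200)[1]])
print("grip",[rect("top",c,.094) for c in blobs(((V<75)&(S<120)).astype('uint8')*255,(230,240,40,20),20)[1]])
print("plate incl", [rect("top",c,.075) for c in blobs((S<75).astype('uint8')*255,(230,240,42,20),20)[1]])
m=((S<70)&(V>110)).astype('uint8')*255
print("top",[rect("top",c,.08) for c in blobs(m,(360,195,85,85),500)[1]])
d=(V<85).astype('uint8')*255
for c in blobs(d,(360,195,85,85),8)[1]: 
    M=cv2.moments(c);p=(M['m10']/M['m00'],M['m01']/M['m00']);print("dark",cv2.contourArea(c),p,rect("top",c,.10),cast("top",p,.118)[:2])
E
```

```text
stand [(array([0.5396, 0.1981]), array([0.057 , 0.1241]), np.float32(101.467316))]
grip [(array([0.5406, 0.1955]), array([0.0137, 0.0659]), np.float32(100.06343))]
plate incl [(array([0.5408, 0.1997]), array([0.0116, 0.0832]), np.float32(100.639366))]
top [(array([ 0.5615, -0.1896]), array([0.152 , 0.1138]), np.float32(27.77929))]
dark 36.0 (401.3888888888889, 259.5416666666667) (array([ 0.5066, -0.1815]), array([0.0288, 0.035 ]), np.float32(147.38501)) [ 0.5043 -0.1786]
dark 38.5 (419.8874458874459, 249.26406926406924) (array([ 0.5307, -0.2285]), array([0.0287, 0.0335]), np.float32(151.74829)) [ 0.5284 -0.2246]
dark 111.5 (382.3482810164424, 249.46337817638263) (array([ 0.5324, -0.1336]), array([0.1428, 0.0083]), np.float32(28.192656)) [ 0.53   -0.1328]
dark 8.5 (374.4313725490196, 223.43137254901958) (array([ 0.5956, -0.1169]), array([0.0075, 0.0075]), np.float32(178.42828)) [ 0.5943 -0.1151]
dark 106.0 (394.7955974842767, 219.57075471698113) (array([ 0.6045, -0.1682]), array([0.0299, 0.0275]), np.float32(88.71984)) [ 0.6027 -0.1654]
dark 9.0 (405.8333333333333, 205.44444444444446) (array([ 0.6389, -0.1966]), array([0.01  , 0.0075]), np.float32(88.715324)) [ 0.637  -0.1936]
```

```bash
cat > edges.py <<'E'
from h import *
from scipy.ndimage import map_coordinates
np.set_printoptions(precision=4,suppress=True)
C=np.array([.5615,-.1896]);yaw=27.8
def fit(n,im,C,yaw,edges,it=3):
    B=cv2.GaussianBlur(im[...,0],(3,3),0).astype(float)
    for _ in range(it):
        a=np.radians(yaw);ex=np.array([np.cos(a),np.sin(a)]);ey=np.array([-ex[1],ex[0]]);R=[]
        A=[];b=[];off={}
        for nx,ny,lo,hi in edges:  # outward normal, range along edge (frac)
            nrm=nx*ex+ny*ey;tan=-ny*ex+nx*ey;h=.075 if nx else .056;l=.056 if nx else .075
            for s in np.linspace(lo,hi,25):
                ds=np.arange(-.008,.0081,.0004)
                uv=np.array([proj(n,np.r_[C+nrm*(h+d)+tan*s*l,.08]) for d in ds])
                g=np.diff(map_coordinates(B,[uv[:,1],uv[:,0]],order=1))
                k=np.argmax(-g)
                d=ds[k]+.0002; off.setdefault((nx,ny),[]).append(d)
                A.append([nrm@ex,nrm@ey,tan@tan*(s*l)]);b.append(d)
        A=np.array(A);b=np.array(b);w=np.ones(len(b))
        for _ in range(5):
            x=np.linalg.lstsq(A*w[:,None],b*w,rcond=None)[0];r=abs(b-A@x);w=(r<.002)+.01
        C=C+x[0]*ex+x[1]*ey;yaw+=np.degrees(x[2])*1
    print(n,C,yaw,{k:np.median(v) for k,v in off.items()})
    return C,yaw
if __name__=="__main__":
    fit("top",cv2.imread("pics/top0.png"),C,yaw,[(1,0,-.8,.8),(-1,0,-.8,.8),(0,1,-.8,.8),(0,-1,-.8,.8)])
    fit("scene",cv2.imread("pics/scene0.png"),C,yaw,[(1,0,-.8,.8),(-1,0,-.8,.8),(0,1,-.8,.8),(0,-1,-.8,.8)])
    R=tool(11.2);p=np.array([.540,.198,.20])
    q0=state()["qpos"]
    for h in(11.2,191.2): print(h,ik(p,tool(h)),ik([.52,-.21,.2],tool(h+16.6)))
E
python3 edges.py
```

```text
Traceback (most recent call last):
  File "edges.py", line 26, in <module>
    fit("top",cv2.imread("pics/top0.png"),C,yaw,[(1,0,-.8,.8),(-1,0,-.8,.8),(0,1,-.8,.8),(0,-1,-.8,.8)])
    ~~~^^^^^^^^^^^^^^^^^^^^^^^^^^^^^^^^^^^^^^^^^^^^^^^^^^^^^^^^^^^^^^^^^^^^^^^^^^^^^^^^^^^^^^^^^^^^^^^^^
  File "edges.py", line 14, in fit
    uv=np.array([proj(n,np.r_[C+nrm*(h+d)+tan*s*l,.08]) for d in ds])
                 ~~~~^^^^^^^^^^^^^^^^^^^^^^^^^^^^^^^^^^
  File "h.py", line 10, in proj
    c=calibration(n);p=np.linalg.inv(c["pose"])@np.r_[P,1];f=K(c)
ValueError: time passes only in moves, steps and waits
```

```bash
python3 - <<'E'
s=open('h.py').read()
s=s.replace('def K(c)','import functools\n_cal=calibration\ncalibration=functools.lru_cache(None)(_cal)\ndef K(c)',1)
open('h.py','w').write(s)
E
python3 edges.py
```

```text
top [ 0.5612 -0.189 ] 27.45555431402672 {(1, 0): np.float64(0.00020000000000000348), (-1, 0): np.float64(0.00020000000000000348), (0, 1): np.float64(0.00020000000000000348), (0, -1): np.float64(0.00020000000000000348)}
scene [ 0.5605 -0.1859] 27.719009535253754 {(1, 0): np.float64(0.00020000000000000348), (-1, 0): np.float64(0.00020000000000000348), (0, 1): np.float64(0.0006000000000000045), (0, -1): np.float64(0.00020000000000000348)}
11.2 [-42.6243  30.7596  23.6038 103.1634 -15.6699  49.3054  -0.4781] [-15.0909  35.5844  45.9306 105.9851 -31.9514  52.1902  73.6675]
191.2 [ 19.1582  48.1354 -73.0951  99.9455  48.9754  70.8185 124.1539] [-25.5439  49.666   70.1854 106.4025 -52.6187  64.4911 -87.4401]
```

Both views agree on the casting yaw (27.6°) and differ by about 3 mm in y. I'll use the mean for now and refine it with the plate in hand above the slots. Now the grasp.

Run:
```python
from h import *
np.set_printoptions(precision=4,suppress=True)
R=tool(11.2);P=np.array([.5395,.1992,0])
set_gripper(.05,40)
move_to(P+[0,0,.2],R)
servo_line(P+[0,0,.12],rate=.15)
print(servo_line(P+[0,0,.081],rate=.06,threshold=8))
s=state();print(s["clock"],s["position"],s["force"])
cv2.imwrite("pics/g_top.png",grab_frame("top")[:,:,::-1]);cv2.imwrite("pics/g_sc.png",grab_frame("scene")[:,:,::-1])
set_gripper(.0,40)
s=state();print(s["clock"],s["position"],s["force"],s["wrist_torque"],s["finger_gap"])
sc=grab_frame("scene")[:,:,::-1]
a=np.hstack([cv2.resize(cv2.imread("pics/g_sc.png")[130:270,290:430],(400,400)),cv2.resize(sc[130:270,290:430],(400,400))])
cv2.imwrite("pics/g.png",a)
```

```text
False
4.075 [0.5396 0.1991 0.0811] [-0.2869  0.3056  0.5643]
4.5833 [0.5396 0.1993 0.0813] [-1.1654  0.0035  5.4003] [0.0584 0.1916 0.0271] 0.013477306783391178
```

View pics/g.png

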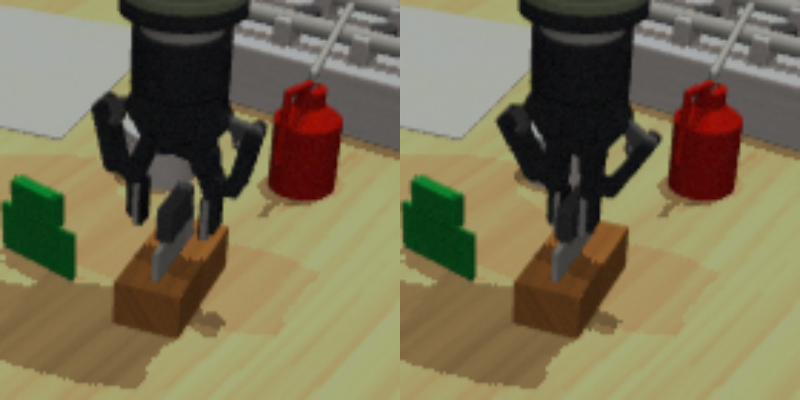

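Gripped with a 13.5 mm gap. Next I'll lift it, carry it over and hover above the slots.

Run:
```python
from h import *
np.set_printoptions(precision=4,suppress=True)
a=np.radians(27.6);ex=np.array([np.cos(a),np.sin(a),0]);C=np.array([.5609,-.1875,0])
slot=C-.048*ex;print(slot)
p=state()["position"]
servo_line(p+[0,0,.04],rate=.1);servo_line([p[0],p[1],.24],rate=.25)
move_to(slot+[0,0,.24],tool(27.6))
servo_line(slot+[0,0,.173],rate=.1)
pause(.3)
s=state();print(s["clock"],s["position"],s["force"],s["wrist_torque"],s["finger_gap"])
t=grab_frame("top")[:,:,::-1];sc=grab_frame("scene")[:,:,::-1]
cv2.imwrite("pics/h_top.png",t);cv2.imwrite("pics/h_sc.png",sc)
o=np.hstack([cv2.resize(sc[225:365,170:310],(480,480),interpolation=cv2.INTER_CUBIC),cv2.resize(t[210:290,370:423],(318,480),interpolation=cv2.INTER_CUBIC)])
cv2.imwrite("pics/h.png",o)
for n in("top","scene"): 
  ey=np.array([-ex[1],ex[0],0])
  print(n,[proj(n,slot+ey*k+[0,0,.11]) for k in(-.042,.042)],[proj(n,slot+ey*k+[0,0,.10]) for k in(-.044,-.01,.01,.044)])
```

```text
[ 0.5184 -0.2097  0.    ]
8.4417 [ 0.5185 -0.2098  0.1733] [ 0.3135  0.107  -2.1163] [0.0211 0.0531 0.0296] 0.013212284834738774
top [array([428.2865, 245.3741]), array([398.5462, 261.8477])] [array([428.2602, 245.1683]), array([416.3192, 251.7825]), array([409.2879, 255.6771]), array([397.3224, 262.3048])]
scene [array([201.9278, 301.474 ]), array([218.1104, 269.5926])] [array([202.3986, 306.9028]), array([209.239 , 293.2004]), array([213.0402, 285.586 ]), array([219.1568, 273.3335])]
```

View pics/h.png

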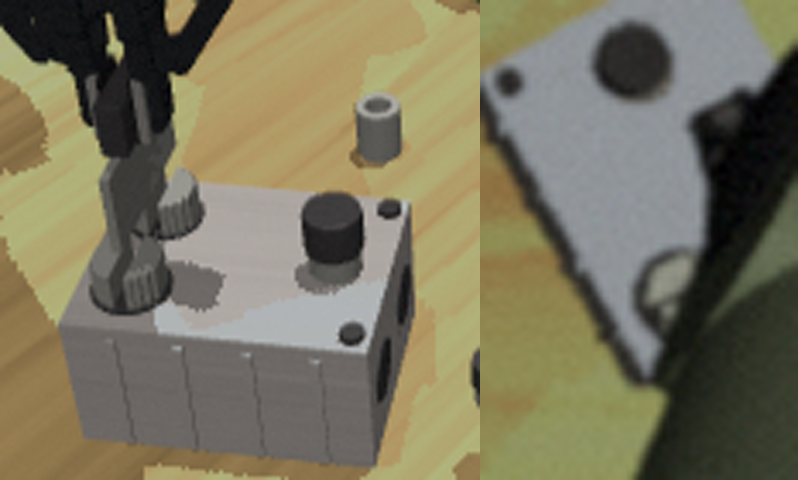

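Run:
```python
import cv2,numpy as np
f=lambda n:cv2.resize(cv2.imread(n)[258:323,188:241],(400,490),interpolation=cv2.INTER_CUBIC)
cv2.imwrite("pics/z.png",np.clip(np.hstack([f("pics/h_sc.png"),f("pics/scene0.png")])*1.3,0,255).astype('uint8'))
```

```text
(no output)
```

View pics/z.png

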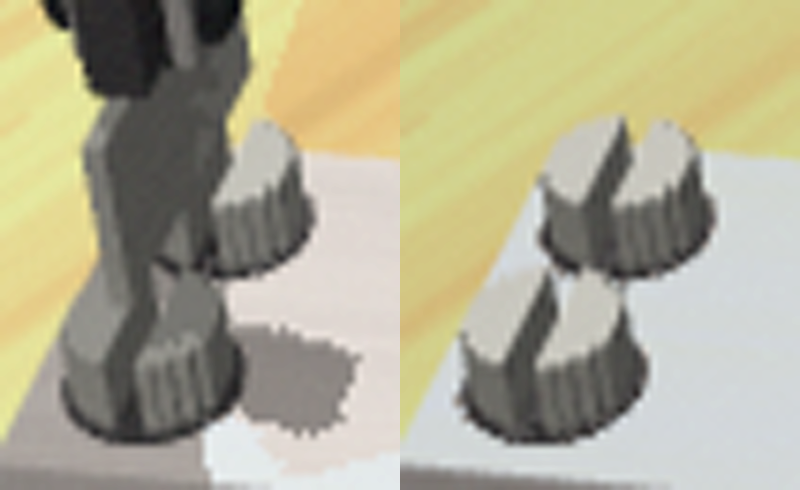

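The plate hangs parallel to the slots and looks slightly off to the -ex side. I'll measure the slot edges on the cam tops (z = 0.10) numerically in both of the initial views.

Run:
```python
from h import *
from scipy.ndimage import map_coordinates
np.set_printoptions(precision=1,suppress=True)
a=np.radians(27.6);ex=np.array([np.cos(a),np.sin(a),0]);ey=np.array([-ex[1],ex[0],0]);slot=np.array([.5184,-.2097,.10])
ds=np.arange(-.009,.0091,.0003)
for n,fn in(("top","top0"),("scene","scene0")):
    B=cv2.imread(f"pics/{fn}.png").max(2).astype(float)
    for c in(-.027,.027):
        prof=[];L=[]
        for e in np.arange(-.010,.0101,.002):
            uv=np.array([proj(n,slot+ex*d+ey*(c+e)) for d in ds]);g=np.gradient(map_coordinates(B,[uv[:,1],uv[:,0]],order=1))
            k1=np.argmin(g);k2=k1+np.argmax(g[k1:]);L.append((ds[k1]*1e3,ds[k2]*1e3))
        L=np.array(L);print(n,c,"L",L[:,0],"R",L[:,1],"mid",L.mean(1),np.median(L.mean(1)),np.median(L,0))
```

```text
top -0.027 L [-3.9 -4.8 -2.7 -3.9 -3.  -3.6 -3.6 -2.7 -3.6 -3.3 -4.2] R [3.6 3.  2.4 2.4 3.  1.8 3.3 3.  2.1 2.4 3.6] mid [-0.2 -0.9 -0.2 -0.8 -0.  -0.9 -0.2  0.1 -0.8 -0.5 -0.3] -0.3000000000000014 [-3.6  3. ]
top 0.027 L [-3.3 -4.2 -3.9 -4.8 -3.9 -3.9 -4.2 -3.3 -4.5 -4.5 -5.4] R [2.7 1.5 2.7 3.  2.1 2.4 3.  2.4 2.7 2.7 2.7] mid [-0.3 -1.4 -0.6 -0.9 -0.9 -0.8 -0.6 -0.5 -0.9 -0.9 -1.4] -0.9000000000000015 [-4.2  2.7]
scene -0.027 L [-3.3 -3.3 -3.3 -3.3 -3.  -3.  -2.7 -3.3 -3.3 -3.  -3.6] R [ 3.9  4.2  3.6  4.5  3.9  3.9  3.3  3.6  2.7  2.1 -1.2] mid [ 0.3  0.4  0.1  0.6  0.4  0.4  0.3  0.1 -0.3 -0.5 -2.4] 0.29999999999999805 [-3.3  3.6]
scene 0.027 L [-3.  -3.6 -3.3 -3.  -3.6 -3.6 -3.3 -3.6 -3.6 -3.3 -3.3] R [ 3.3  3.6  3.   3.6  3.6  3.3  3.9  3.3 -0.  -0.6 -1.2] mid [ 0.1 -0.  -0.2  0.3 -0.  -0.2  0.3 -0.2 -1.8 -2.  -2.3] -0.1500000000000017 [-3.3  3.3]
```

The slot line agrees with the estimate to within about 0.6 mm across. The plate sits about 4 mm along +ey in the grip, from its visible extent in the stand, so I'll shift for that and lower it with a force guard.

Run:
```python
from h import *
np.set_printoptions(precision=4,suppress=True)
a=np.radians(27.6);ex=np.array([np.cos(a),np.sin(a),0]);ey=np.array([-ex[1],ex[0],0]);slot=np.array([.5184,-.2097,0])
p=slot-ey*.004
servo_line(p+[0,0,.168],rate=.05)
f0=state()["force"]
hit=servo_line(p+[0,0,.1425],rate=.03,threshold=10)
s=state();print(hit,s["clock"],s["position"],s["force"]-f0,s["wrist_torque"],s["finger_gap"], (s["position"]-p)@ex)
sc=grab_frame("scene")[:,:,::-1]
cv2.imwrite("pics/i.png",cv2.resize(sc[225:345,170:310],(700,600),interpolation=cv2.INTER_CUBIC))
```

```text
True 9.6083 [ 0.5202 -0.2131  0.1432] [-0.6281  1.2066 10.4371] [0.2215 0.1919 0.0742] 0.013430029507004206 4.943297248508347e-05
```

View pics/i.png

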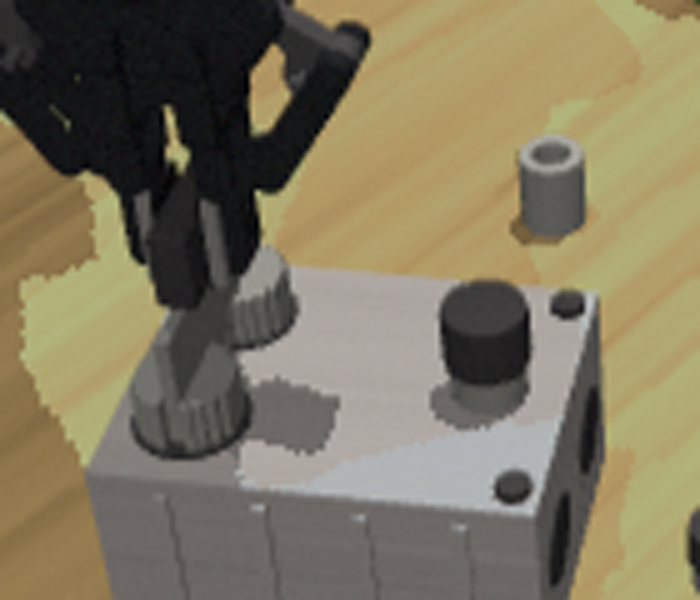

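The plate went in to TCP z = 0.143, which is the predicted home height, and the picture shows it down in both cams. Now I'll release it and go above the pin.

Run:
```python
from h import *
np.set_printoptions(precision=4,suppress=True)
a=np.radians(27.6);ex=np.array([np.cos(a),np.sin(a),0]);ey=np.array([-ex[1],ex[0],0]);slot=np.array([.5184,-.2097,0])
p=state()["position"];set_gripper(.04,20);pause(.4)
s=state();print(s["force"],s["finger_gap"])
servo_line(p+[0,0,.03],rate=.06);servo_line([p[0],p[1],.24],rate=.2)
pin=slot+.096*ex;print(pin,state()["clock"])
move_to(pin+[0,0,.30],tool(27.6));set_gripper(.055);pause(.2)
t=grab_frame("top")[:,:,::-1];sc=grab_frame("scene")[:,:,::-1]
cv2.imwrite("pics/j_top.png",t);cv2.imwrite("pics/j_sc.png",sc)
cv2.imwrite("pics/j.png",np.hstack([cv2.resize(sc[225:345,180:300],(480,480),interpolation=cv2.INTER_CUBIC),cv2.resize(t[210:290,370:423],(318,480),interpolation=cv2.INTER_CUBIC)]))
B=sc.max(2)
# expected projections in crop for centred plate
f=lambda P:(proj("scene",P)-[180,225])*4
for nm,h,z in(("shoulder",.042,.126),("barbot",.026,.126),("bartop",.026,.156)): print(nm,f(slot-ey*h+[0,0,z]),f(slot+ey*h+[0,0,z]))
```

```text
[ 0.6083 -0.4087 -0.4346] 0.03988688285759061
[ 0.6035 -0.1652  0.    ] 11.575
shoulder [ 82.0553 275.8677] [148.0155 149.4136]
barbot [ 95.5463 250.0039] [136.3292 171.8177]
bartop [ 84.8036 192.0494] [127.095  115.2618]
```

View pics/j.png

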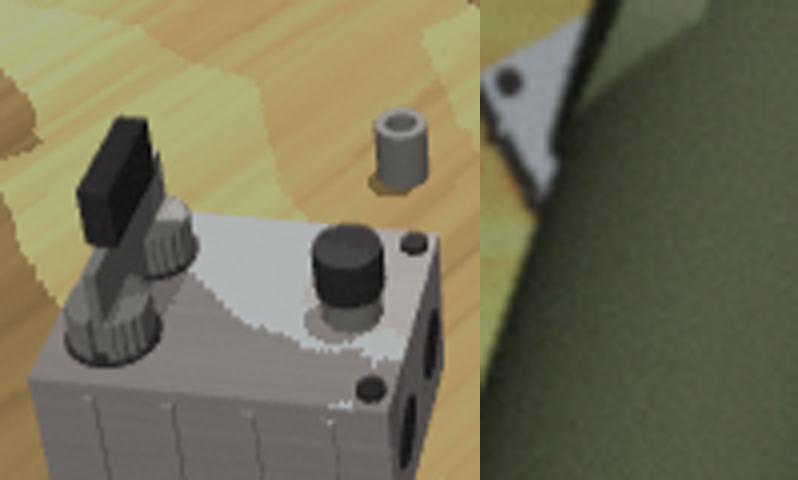

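The plate stands in both slots, centred to within about 2 mm: the bar top's near end is at crop (91,192) against (85,192) expected. Its height matches home, and it leans slightly within the slot's play. Now the pin.

Run:
```python
from h import *
np.set_printoptions(precision=4,suppress=True)
print("knob by scene",cast("scene",(180+348.5/4-.4,225+245/4-.4),.118),"proj of est",(proj("scene",[.6035,-.1652,.118])-[180,225])*4)
P=np.array([.6035,-.1652,0])
servo_line(P+[0,0,.15],rate=.2)
f0=state()["force"]
print(servo_line(P+[0,0,.1075],rate=.06,threshold=6))
s=state();print(s["clock"],s["position"],s["force"]-f0)
sc=grab_frame("scene")[:,:,::-1]
cv2.imwrite("pics/k.png",cv2.resize(sc[225:345,200:340],(700,600),interpolation=cv2.INTER_CUBIC))
```

```text
knob by scene [ 0.6041 -0.1635  0.118 ] proj of est [343.1943 245.0638]
False
14.4583 [ 0.6036 -0.1653  0.1077] [-0.9597  1.8106  0.5349]
```

View pics/k.png

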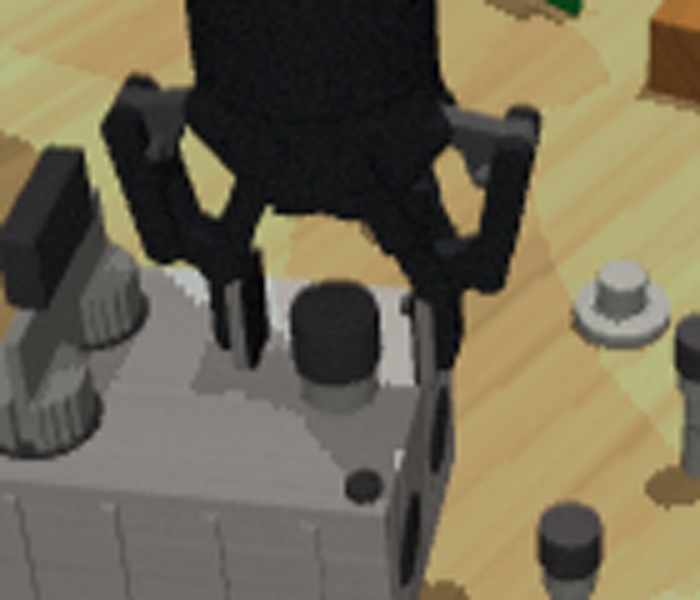

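Run:
```python
from h import *
np.set_printoptions(precision=4,suppress=True)
a=np.radians(27.6);ex=np.array([np.cos(a),np.sin(a),0]);ey=np.array([-ex[1],ex[0],0])
def rep(m):
    s=state();f=s["force"];print(m,round(s["clock"],2),s["position"],"Fx,Fy,Fz",f@ex,f@ey,f[2],"T",s["wrist_torque"]@ex,s["wrist_torque"]@ey,"gap",s["finger_gap"])
rep("open");set_gripper(.036);rep("36");set_gripper(0.0,20);pause(.3);rep("grip")
```

```text
open 14.51 [ 0.6037 -0.1653  0.1078] Fx,Fy,Fz -0.7358374437730474 -0.42488440831313395 0.0858873846808573 T 0.0018195309731464436 0.0202648223652431 gap 0.055082169689838804
36 14.83 [ 0.6036 -0.1652  0.1077] Fx,Fy,Fz 0.07956478434195162 -0.3678615510983428 0.5635396852901772 T 0.030689559069719922 -0.04927198629371701 gap 0.03592847868345923
grip 15.35 [ 0.6035 -0.1652  0.1076] Fx,Fy,Fz -1.4844765183713597 -0.18375016627520444 6.157726251164079 T 0.1827875881675551 0.21538067817074735 gap 0.029345545347488424
```

Run:
```python
from h import *
np.set_printoptions(precision=4,suppress=True)
a=np.radians(27.6);ex=np.array([np.cos(a),np.sin(a),0]);ey=np.array([-ex[1],ex[0],0])
def rep(m):
    s=state();f=s["force"];print(m,round(s["clock"],2),s["position"],"Fx,Fy,Fz",f@ex,f@ey,f[2],"T",s["wrist_torque"]@ex,s["wrist_torque"]@ey,"gap",s["finger_gap"])
set_gripper(0.0,35);pause(.2);rep("g35")
p=state()["position"].copy();z0=p[2]
for dz in(.004,.010,.020,.030):
    servo_line([.6035,-.1652,z0+dz],rate=.03,threshold=15);pause(.15);rep(dz)
    f=state()["force"]
    if np.hypot(*f[:2])>12: print("STOP");break
sc=grab_frame("scene")[:,:,::-1]
cv2.imwrite("pics/l.png",cv2.resize(sc[215:335,190:330],(700,600),interpolation=cv2.INTER_CUBIC))
f=lambda P:(proj("scene",P)-[190,215])*5
for z in(.08,.085,.088,.110): print(z,f([.6035,-.1652,z]))
```

```text
g35 15.77 [ 0.6035 -0.1652  0.1077] Fx,Fy,Fz -0.43256066556762796 1.3436067108147212 6.803349247885754 T 0.24330122158530665 0.33355222052536504 gap 0.02892658236325337
0.004 16.21 [ 0.6034 -0.1652  0.1115] Fx,Fy,Fz 0.2021847034217821 1.068923169854647 -2.6629687854464543 T -0.03229620913662334 0.0728308107171162 gap 0.029046518225730428
0.01 16.71 [ 0.6035 -0.1651  0.1177] Fx,Fy,Fz -0.5761315973693774 -0.6944947922509966 -2.962037502257369 T 0.03702720321088738 0.0005155033213653401 gap 0.028728976062694568
0.02 17.34 [ 0.6035 -0.1652  0.1276] Fx,Fy,Fz 0.48994012393074765 -1.2149622698842988 -3.2851119820894636 T 0.008842154203092761 0.008827977501458355 gap 0.028719619956594597
0.03 17.98 [ 0.6035 -0.1651  0.1376] Fx,Fy,Fz 0.21582326959872752 -0.27816990667266733 -2.6344961588596565 T 0.02451392795748599 -0.04642938982540444 gap 0.029124940469953307
0.08 [386.0948 441.8446]
0.085 [385.1833 430.8689]
0.088 [384.6331 424.2441]
0.11 [380.522  374.7423]
```

View pics/l.png

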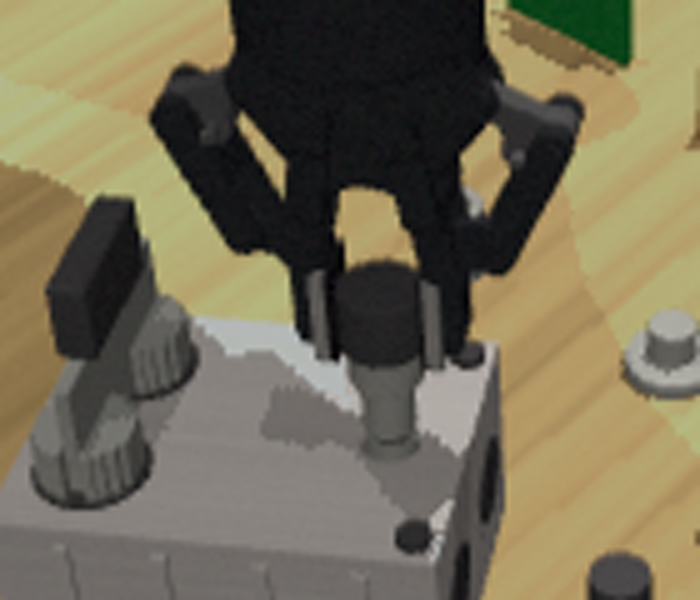

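The groove is in the open at crop (390,443), just above the bore mouth, side forces are about 1 N, and the plate still stands home. I'm handing in.

```bash
python3 -c "
from plant import *
pause(.4);s=state();print(s['clock'],s['position'],s['force'],s['finger_gap']);sign_off()"
```

```text
18.425 [ 0.60350032 -0.16521932  0.13766129] [ 0.24029333 -0.20649921 -2.38670698] 0.028871864900106996
the job is handed in; nothing more can be done
```

I took the plate out of the stand, seated it in both cam slots and let go. I then drew the timing pin up 30 mm and handed in at about 18.4 s (limit 51 s) while still holding it. `sign_off()` reports no verdict, so the points below are my own checks.

**Plate:** It met the slot floor at the predicted home height. The release picture showed it upright and centred to about 2 mm. The bar's top edge sat about 6 crop pixels (1.5 image pixels) from where I expected, so it may lean slightly within the slot's play, by my estimate inside the 0.15 rad limit.

**Pin:** The groove is visible in the open just above the casting. Side forces were about 1 N and the gripper carried about 2.5–3 N, which fits the pin's weight. There was no sign of slipping: the gap stayed at 29 mm.

**Disagreement:** The two cameras differed by about 3 mm in y on where the casting is. I used the mean, and the slot-edge measurement and the low insertion and grip forces bore it out.

**Other things on the bench:** None of the commanded moves passed close to the bystanders and I saw none out of place, but I did not measure them again at the end.

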